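Check the temperature of a curing specimen

TASK

Lift the lid off the soil mould by its knob and set it down flat, knob up, wholly on the rubber mat. Then take the infrared thermometer from its holder, point it at the middle of the specimen in the mould from about 8 cm away and keep it steady there for two seconds for the reading, without touching the mould or specimen with it, and stand it back in its holder. Do not shift the mould or the other things on the bench.

Things in the scene. Friction and masses are not known exactly. Their poses are not given: they have to be found in the camera images.
- mould: Round rusty steel soil mould, 165 mm outside and 152 mm inside diameter, on a round base plate 224 mm across; 6 kg, loose. Rim 137 mm above the bench. Two studs with wing nuts at y = +-98 mm, 128 mm high. Holds a hard brown soil-cement specimen; the only mould with a lid (an open one with a dial gauge stands far to the side). Origin: centre of the underside; z up
- specimen_top (a point): Centre of the specimen's flat round top face (151 mm diameter), inside the mould, 124 mm above the bench, 13 mm below the mould's rim. Under the lid at the start
- lid: Loose round steel lid, 168 mm across, 0.25 to 0.5 kg, lying on the mould's rim. Under its 4 mm plate a step 144 mm across, 5 mm deep, drops into the mould's mouth with 4 mm play all round; it lifts straight off. Origin: centre of the step's underside (what rests on the mat when set down); plate's top at z = 9 mm, knob's top at 49 mm; z up
- lid_knob (a point): Middle of the lid's black round knob: a cylinder of 32 mm diameter, 28 mm tall (from 21 to 49 mm above the lid's origin; this point is at 35 mm, on the axis), on a neck of 18 mm diameter that leaves 12 mm free between knob and plate
- mat: Square black ribbed rubber mat, 240 mm by 240 mm, 4 mm thick, fixed flat on the bench, free of other things. (Heavy gear that does not budge, up to 115 mm tall, stands along the far edge of the bench, over 0.72 m ahead of the robot.) Origin: centre of the underside; x and y along its sides
- mat_top (a point): Centre of the mat's upper face, 4 mm above the bench; x and y along the mat's sides, z up
- holder: Grey open-topped plastic holder, 62 by 56 mm, 60 mm tall, on a steel foot 110 by 90 mm, fixed to the bench. The thermometer stands loosely in its socket (46 by 40 mm, 52 mm deep, 6 mm play all round, its floor 8 mm above the bench) and pulls straight up out of it. Origin: centre of the underside; x along the longer side, z up
- thermometer: Infrared thermometer: straight grey stick 159 mm long, 0.11 to 0.22 kg, upright in the holder, lens down. Body 34 mm (x) by 28 mm (y) from z = 25 to 150 mm, black cap above, round black nose 26 mm across below. Origin: centre of the lens at the lower end, 8 mm above the bench at the start; z up along the stick, the lens looks along -z. Its upper 107 mm stand free of the holder to be gripped
- tin_a: Bystander: small round aluminium tin with a plain lid, 67 mm across, 46 mm tall, near the holder. Origin: underside, centre
- tin_b: Bystander: another tin like it, 67 mm across, 46 mm tall, near the holder. Origin: underside, centre
- straightedge: Bystander: flat steel bar 300 by 32 by 6 mm, long side along its x, nearer the robot. Origin: underside, centre
- scoop: Bystander: aluminium hand scoop, blade 110 by 65 mm towards its x, 40 mm tall, with a 100 mm wooden handle towards its -x, nearer the robot. Origin: underside
Things that resemble listed ones, but are neither listed nor needed, are in the scene too. What is shaped like the lid but turquoise is not meant.

How it is judged (in metres and radians):
On the way, in this order (a step that is already met when the one before it is completed fails the run):
1. the lid, still held, is brought down level onto the mat: within 12 mm of its surface (not dropped from higher), centre within 50 mm of the mat's centre along both sides (x of lid in the frame of mat_top between -0.05 and 0.05 m and y of lid in the frame of mat_top between -0.05 and 0.05 m and angle between lid's own z axis and vertical below 0.12 rad and z of lid in the frame of mat_top below 0.012 m and contact force between the fingers and lid above 0.5 N), for 0.1 s.
2. the held thermometer is pointed at the specimen's middle (axis within 30 mm of its centre) from 40 to 130 mm away and kept still for 1.5 s; the lid lies let go on the mat (x of specimen_top in the frame of thermometer between -0.03 and 0.03 m and y of specimen_top in the frame of thermometer between -0.03 and 0.03 m and z of specimen_top in the frame of thermometer between -0.13 and -0.04 m and linear speed of thermometer below 0.03 m/s and angular speed of thermometer below 0.25 rad/s and contact force between the fingers and thermometer above 0.5 N and x of lid in the frame of mat_top between -0.05 and 0.05 m and y of lid in the frame of mat_top between -0.05 and 0.05 m and angle between lid's own z axis and vertical below 0.12 rad and z of lid in the frame of mat_top below 0.008 m and linear speed of lid below 0.02 m/s and contact force between the fingers and lid below 0.1 N), for 1.5 s.
At the end, for the whole second after the job is handed in: The lid lies let go and at rest, flat, knob up on the mat, its centre within 50 mm of the mat's centre along both sides; the thermometer stands let go in its holder, lens down, foot on the socket's floor (within 8 mm), leaning under 0.3 rad; the mould is within 25 mm of its start (x of lid in the frame of mat_top between -0.05 and 0.05 m and y of lid in the frame of mat_top between -0.05 and 0.05 m and angle between lid's own z axis and vertical below 0.12 rad and z of lid in the frame of mat_top below 0.008 m and linear speed of each of lid, thermometer below 0.02 m/s and contact force between the fingers and lid below 0.1 N and x of thermometer in the frame of holder between -0.018 and 0.018 m and y of thermometer in the frame of holder between -0.018 and 0.018 m and z of thermometer in the frame of holder below 0.016 m and angle between thermometer's own z axis and vertical below 0.3 rad and distance of mould from where it was at the start of the episode below 0.025 m); the robot touches nothing.
It fails at once if the mould is shifted by more than 25 mm (distance of mould from where it was at the start of the episode above 0.025 m).
It fails at once if the thermometer touches the mould or the specimen (over 1 N) (contact force between thermometer and mould above 1 N).
It fails at once if another thing on the bench is shifted by more than 25 mm (distance of any of tin_a, tin_b, straightedge, scoop from where it was at the start of the episode above 0.025 m).
It also fails if it takes over 72 s, if anything falls off the work surface, if the arm or the gripper's body presses on something with over 40 N, if the wrist force passes 120 N, or if a joint passes its speed limit or range.

ROBOT

A 6-joint arm with a two-finger parallel gripper is mounted at the origin on the work surface. World frame = base frame: x ahead of the robot, y to its left, z up, the work surface at z = 0. Lengths are in mm, angles in rad, forces in N, time in s.
With the tool pointing down it reaches from about 350 to 975 mm from the base axis. Payload 7.1 kg.
Tool frame: the origin (TCP) lies midway between the tips of the shut fingers; the grasp point (between the pads) lies 19 mm behind it (ctrl.grip_point_offset is the distance from the TCP to the grasp point, in mm); z points along the fingers, y is the line along which they close (so a half turn about z gives the same grasp; the last joint's range is limited). The gripper opens to 88 mm and grips with 3 to 60 N. Pads are 20 mm wide; open, the fingers measure 115 mm over their backs; the gripper's body (75 mm by 178 mm) begins 61 mm behind the grasp point.
Start: joints at [-1.135, 0.423, 1.63, -0, 1.089, -0.019], TCP at [274.566, -561.443, 222.675] pointing down, gripper open.
Joint ranges: [-3, 3], [-0.9, 2.11], [0.09, 2.58], [-1.31, 4.45], [0.11, 2.69], [-2.54, 2.54]. Speed limits (rad/s): [2.39, 2.39, 3.01, 3.14, 3.14, 3.14].

INTERFACE

Orientations are given as a rotation vector (axis times angle).
In Python, from workcell import get_obs, optics, close_job, spotter, ctrl gives the robot as it stands. The module is installed in compiled form; this text tells all that it offers.
- The arm moves only by the tool move_arm, never from a script. Its argument "rows" is a list of rows, each a list of 5 numbers: the shift along the tool's x, y, z in cm, then the turn about the tool's z in degrees, then the opening in per cent of the stroke, from 0 (shut) to 100 (fully open). A call has 1 to 10 rows; each row shifts and turns the commanded pose from where the row before left it, along the tool's axes as they then stand; what a row does not reach is not made up. A row lasts 1/8 s, in which the tool goes at most 62.5 mm and 10.7 degrees, less where a joint would pass 70% of its speed; a pose out of reach is approached as far as the arm can. A call with a gripper value outside its range is refused whole. The fingers move at their own pace and stop on an object; the grip force is fixed at half the most. Time passes only in rows, so rows that do not move let the fingers close. It gives the time, the measured TCP pose, the force, the opening and the grip force at its end, in the units of the state.
- get_obs(): the state, without advancing time (a new reading comes with each control period).
- optics.get_image(name): name is "side" or "top" or "wrist"; returns the picture (480x640x3 uint8, blue, green, red); there is no depth.
- optics.calibration(name): a dict with "camera_matrix" (3x3 intrinsics, pixels), "xyz" and "orientation" of the camera in the world. Camera axes: x right, y down, z forward; pixel columns grow to the right and rows downward; lengths in mm; the calibration is good to about 2 mm. A picture is of the moment at which its call begins: read the wrist's pose just before it. calibration takes no time and is no camera call; for the wrist camera it gives the pose at the moment of the call.
- close_job(): hands the job in; it is judged then, once.
Trained networks look in the newest picture that a camera, given by its name, has taken for a name from the list of things; names that differ only in an ending like _2 or _b are one class to them, and where a whole thing is asked for, a point or a joint stands for the part that bears it (a point fixed in the world has none). Each returns a list of dicts, best first, with "conf" (0 to 1); they miss things now and then, are a little off and sometimes report something else, mostly with a low value. They report only what shows in the picture. A call takes as long as a camera call. They do not tell look-alikes from the thing itself.
- spotter.find_in(camera, label): "point" ([column, row] in pixels, amid what is visible of it).
- spotter.regions_of(camera, label): "region" (480x640 bool, what is visible of it) and "point" ([column, row] in pixels, amid what is visible of it).
The state is a dict: "t": time; "qpos": joint angles; "qvel": joint speeds; "joint_torque": joint torques, N m; "ee_pos": TCP position; "orientation": TCP orientation; "ft_force": force on the tool from outside, world axes, zero at the start; "moment": the same for the moment, N m; "width": finger opening in mm; "grasp_force": force on a finger pad.
Only numpy, scipy, OpenCV 4.12 (cv2) and the standard library are available. Lean on these libraries where they do the work, as an engineer would, in place of code of your own. Each camera call takes 0.05 s, during which the arm holds its last target. There are 200 camera calls.

## Working session

There is one attempt and no reset: what is moved stays moved. The work goes in short steps, Python scripts to look and compute and a tool call to move; the robot and the scene stay as the last step left them, time stands still between calls to the robot, and variables do not carry over. Pictures are saved under pics/ and viewed, at most 13 in all, crops included, and the job is handed in when it is done.

Besides the shell and the picture viewer there is one more tool, called after "Call:" as a command line: name --pt "numbers of a row" for each row, then --argument value for the rest. move_arm: Moves the arm, as the interface text tells. Its arguments: {"type":"object","properties":{"rows":{"type":"array","items":{"type":"array","items":{"type":"number"}}}},"required":["rows"]}

```bash
mkdir -p pics
cat > h.py <<'E'
import numpy as np, cv2
from scipy.spatial.transform import Rotation as R
from workcell import get_obs, optics, close_job, spotter, ctrl
def cal(n):
    c=optics.calibration(n); o=np.array(c["orientation"],float)
    M=R.from_rotvec(o).as_matrix() if o.size==3 else o
    return np.array(c["camera_matrix"]),np.array(c["xyz"]),M
def ray(c,px):
    K,p,M=c; d=M@np.linalg.solve(K,[px[0],px[1],1.]); return p,d
def atz(c,px,z):
    p,d=ray(c,px); return p+d*(z-p[2])/d[2]
def proj(c,X):
    K,p,M=c; q=K@(M.T@(np.array(X)-p)); return q[:2]/q[2]
E
python3 - <<'E'
from h import *
for n in("top","side"):
    im=optics.get_image(n); cv2.imwrite(f"pics/{n}0.png",im); c=cal(n)
    print(n,c[1].round(),c[2][:,2].round(2))
    for l,z in(("lid_knob",163),("lid",140),("mould",137),("mat",4),("thermometer",167),("holder",60),("tin_a",46),("straightedge",6),("scoop",20)):
        for r in spotter.find_in(n,l)[:3]: print(l,np.round(r["point"]),round(r["conf"],2),atz(c,r["point"],z).round())
print(get_obs(), ctrl.grip_point_offset)
E
```

```text
top [ 396.  -45. 1331.] [ 0.06  0.   -1.  ]
lid_knob [254. 298.] 0.82 [326. 115. 163.]
lid_knob [309. 207.] 0.65 [544. -15. 163.]
lid_knob [479. 307.] 0.63 [ 310. -424.  163.]
lid [312. 208.] 0.64 [546. -22. 140.]
lid [480. 305.] 0.63 [ 314. -434.  140.]
lid [254. 297.] 0.63 [325. 116. 140.]
mould [316. 244.] 0.66 [458. -33. 137.]
mat [416. 210.] 0.62 [ 563. -305.    4.]
thermometer [191. 193.] 0.6 [576. 272. 167.]
holder [228. 189.] 0.67 [602. 204.  60.]
holder [202. 213.] 0.55 [538. 271.  60.]
tin_a [154. 186.] 0.86 [610. 404.  46.]
tin_a [228. 188.] 0.78 [609. 207.  46.]
straightedge [174. 292.] 0.82 [328. 353.   6.]
scoop [404. 296.] 0.69 [ 327. -268.   20.]
side [ 375. -991. 1219.] [ 0.07  0.66 -0.75]
lid_knob [264. 437.] 0.92 [ 333. -537.  163.]
lid_knob [341. 219.] 0.91 [538. -36. 163.]
lid_knob [247. 220.] 0.82 [322. -16. 163.]
lid [249. 221.] 0.93 [325.   3. 140.]
lid [262. 438.] 0.81 [ 329. -529.  140.]
lid [341. 222.] 0.76 [541. -24. 140.]
mould [340. 263.] 0.78 [ 521. -143.  137.]
mat [358. 357.] 0.9 [ 544. -308.    4.]
thermometer [335. 144.] 0.89 [557. 221. 167.]
thermo
[... 249 characters left out ...]
  20.]
{'t': 1.0, 'qpos': array([-1.13501043e+00,  4.23131936e-01,  1.62991333e+00, -4.06169778e-05,
        1.08861716e+00, -1.89938587e-02]), 'qvel': array([ 0.00029988, -0.00045369, -0.00086118,  0.00023475,  0.00028821,
       -0.00079518]), 'joint_torque': array([-9.12245796e-04, -5.44585955e+01, -2.74050325e+01,  6.43969397e-02,
        1.67568162e-02, -1.36753832e-05]), 'ee_pos': array([ 274.54305662, -561.43594632,  222.64985679]), 'orientation': array([-3.06065625e+00, -7.08241193e-01,  7.79770979e-05]), 'ft_force': array([-0.11219361, -0.56333819, -0.84670385]), 'moment': array([0.03217795, 0.03861083, 0.04011226]), 'grasp_force': 0.0, 'width': 87.77545187240402} 18.700000000000003
```

View pics/top0.png

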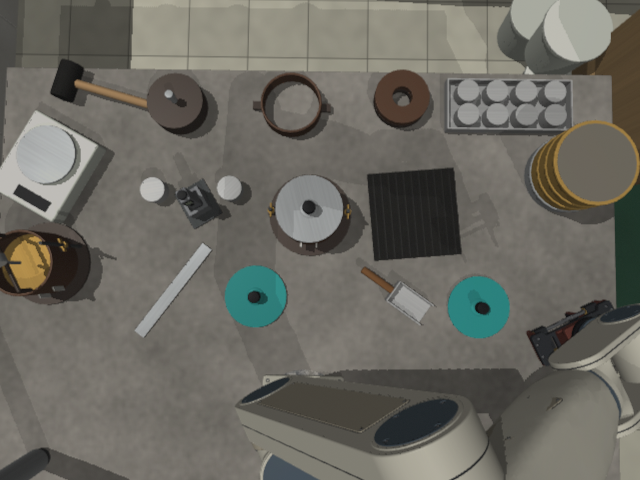

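View pics/side0.png

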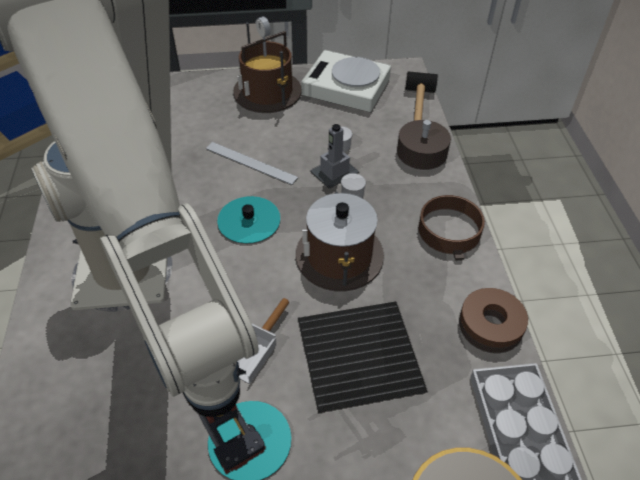

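Top picture: the steel lid on the mould has its knob at about (309,207). Two turquoise look-alikes are at (254,297) and (481,307), and the mat is at (414,214). The thermometer stands in the holder at about (190,195), between tins at (152,188) and (229,188). The knob candidates are those three; I choose (309,207), the grey lid on the mould. Next I triangulate it and check a close crop.

```bash
cat >> h.py <<'E'
def tri(obs):
    A=np.zeros((3,3));b=np.zeros(3)
    for c,px in obs:
        p,d=ray(c,px);d=d/np.linalg.norm(d);P=np.eye(3)-np.outer(d,d);A+=P;b+=P@p
    return np.linalg.solve(A,b)
E
python3 - <<'E'
from h import *
it=optics.get_image("top"); is_=optics.get_image("side"); ct,cs=cal("top"),cal("side")
def pick(cam,l,near):
    r=[x for x in spotter.regions_of(cam,l)]
    r.sort(key=lambda x:np.hypot(*(np.array(x["point"])-near))); return r[0]
def cen(reg): 
    y,x=np.nonzero(reg); return np.array([x.mean(),y.mean()])
kt=pick("top","lid_knob",(309,207)); ks=pick("side","lid_knob",(341,212))
def dark(im,u,v,s=14):
    g=im[v-s:v+s,u-s:u+s].max(2)<60; n,L,S,C=cv2.connectedComponentsWithStats(g.astype(np.uint8)); i=1+S[1:,4].argmax(); return C[i]+[u-s,v-s],S[i]
a,sa=dark(it,309,207); b,sb=dark(is_,342,210)
print("dark",a,sa,b,sb,"tri",tri([(ct,a),(cs,b)]).round(1)); 
print("reg",kt["region"].sum(),ks["region"].sum())
lt=pick("top","lid",(310,207)); print("lid",lt["region"].sum(),atz(ct,cen(lt["region"]),141).round(1))
for n,c in(("top",ct),("side",cs)):
    m=pick(n,"mat",(414,214) if n=="top" else (360,355))["region"].astype(np.uint8)
    q=cv2.boxPoints(cv2.minAreaRect(cv2.findContours(m,0,2)[0][0])) if n=="top" else cv2.approxPolyDP(max(cv2.findContours(m,0,2)[0],key=cv2.contourArea),12,True)[:,0]
    w=np.array([atz(c,p,4)[:2] for p in q]); print("mat",w.round().tolist(),w.mean(0).round(1))
for n,c in(("top",ct),("side",cs)):
    r=pick(n,"thermometer",(190,195) if n=="top" else (335,144)); print(n,r["point"],cv2.boundingRect(r["region"].astype(np.uint8)))
cv2.imwrite("pics/crop.png",np.hstack([cv2.resize(it[150:260,150:350],(800,440),interpolation=2)[:,:],])) 
x=cv2.resize(it[150:240,260:360],None,fx=4,fy=4); y=cv2.resize(it[150:240,160:260],None,fx=4,fy=4); z=cv2.resize(is_[115:205,290:390],None,fx=4,fy=4)
w=optics.get_image("wrist"); cv2.imwrite("pics/m.png",np.vstack([np.hstack([y,z])[:360],np.hstack([x[:240],cv2.resize(w,(320,240)),np.zeros((240,80,3),np.uint8)])]))
cw=cal("wrist");print(cw, get_obs()["ee_pos"])
E
```

```text
dark [308.75373134 206.76865672] [  8   8  13  13 134] [341.82424242 210.58181818] [  8   7  12  16 165] tri [544.2 -13.3 167.5]
reg 3591 3031
lid 3627 [545.9 -13.7 141. ]
mat [[664.0, -168.0], [685.0, -412.0], [443.0, -428.0], [423.0, -187.0]] [ 553.6 -298.5]
mat [[655.0, -171.0], [419.0, -191.0], [442.0, -427.0], [677.0, -402.0]] [ 548.3 -297.5]
top [187.6, 192.3] (176, 187, 27, 22)
side [335.9, 146.2] (328, 124, 16, 39)
(array([[334.67302033,   0.        , 318.25872089],
       [  0.        , 334.67302033, 240.19300725],
       [  0.        ,   0.        ,   1.        ]]), array([ 345.34879851, -526.44424196,  382.78196531]), array([[ 4.38792700e-01, -8.60537812e-01, -2.58719231e-01],
       [-8.98588316e-01, -4.20188289e-01, -1.26415351e-01],
       [ 7.43981927e-05,  2.87952211e-01, -9.57644777e-01]])) [ 274.54655125 -561.46274021  222.68723288]
```

View pics/m.png

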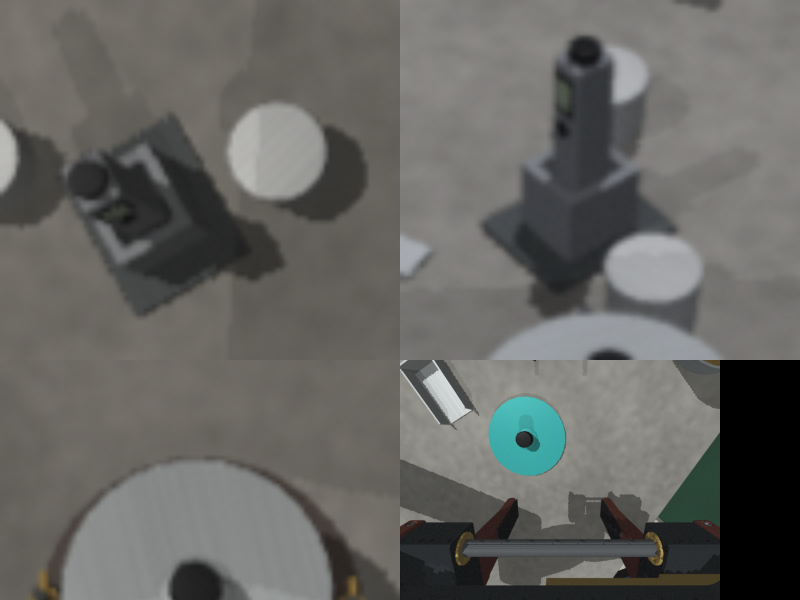

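The check holds: the grey lid's knob triangulates to (544,-13,167), and the expected height is 167. The thermometer leans along the top camera's line of sight in its holder, with the long side at a yaw of about 32°. The mat centre is about (551,-298), and the turquoise lid is ruled out. Moving above the knob.

Call:
move_arm --pt "4.8 -3.7 0 0 100" --pt "4.8 -3.7 0 0 100" --pt "4.8 -3.7 0 0 100" --pt "4.8 -3.7 0 0 100" --pt "4.8 -3.7 0 0 100" --pt "4.8 -3.7 0 0 100" --pt "4.8 -3.7 0 0 100" --pt "4.8 -3.7 0 0 100" --pt "4.8 -3.7 0 0 100" --pt "4.8 -3.7 0 0 100"

```text
t: 2.75
ee_pos: [544.0, -16.3, 223.0]
orientation: [3.06, 0.708, 0.001]
ft_force: [-0.9, -1.3, -0.6]
width: 88.0
grasp_force: 0.0
```

Call:
move_arm --pt "0 0 0 0 100" --pt "0 0 0 0 100"

```text
t: 3.0
ee_pos: [542.9, -18.1, 222.5]
orientation: [3.06, 0.71, -0.001]
ft_force: [0.3, 0.5, -0.2]
width: 87.6
grasp_force: 0.0
```

```bash
cat >> h.py <<'E'
def to(X):
    o=get_obs(); M=R.from_rotvec(o["orientation"]).as_matrix(); return (M.T@(np.array(X)-o["ee_pos"])/10).round(2), np.degrees(np.arctan2(M[1,0],M[0,0])).round(1), o["ee_pos"].round(1), o["qpos"].round(2)
E
python3 - <<'E'
from h import *
c=cal("wrist"); w=optics.get_image("wrist"); K=[544.3,-13.5,181]; p=proj(c,K); print(p)
for l in("lid_knob","lid"):
    for r in spotter.find_in("wrist",l)[:2]: print(l,r)
cv2.circle(w,tuple(int(v) for v in p),3,(0,0,255),1); cv2.imwrite("pics/w1.png",w)
# thermometer cap/triangulate
ct,cs=cal("top"),cal("side"); print(tri([(ct,(182,195)),(cs,(336.3,127))]), to([544.3,-13.5,150.5]))
E
```

```text
[313.30579427 262.59320278]
lid_knob {'point': [128.1, 293.2], 'conf': 0.74}
lid_knob {'point': [308.1, 233.8], 'conf': 0.68}
lid {'point': [128.9, 294.7], 'conf': 0.97}
lid {'point': [313.2, 231.3], 'conf': 0.87}
[570.12049807 294.15955829 164.41892695] (array([ 0.4 , -0.46,  7.22]), np.float64(26.0), array([542.7, -19.4, 222.7]), array([-0.06,  0.3 ,  1.81, -0.  ,  1.03,  1.06]))
```

View pics/w1.png

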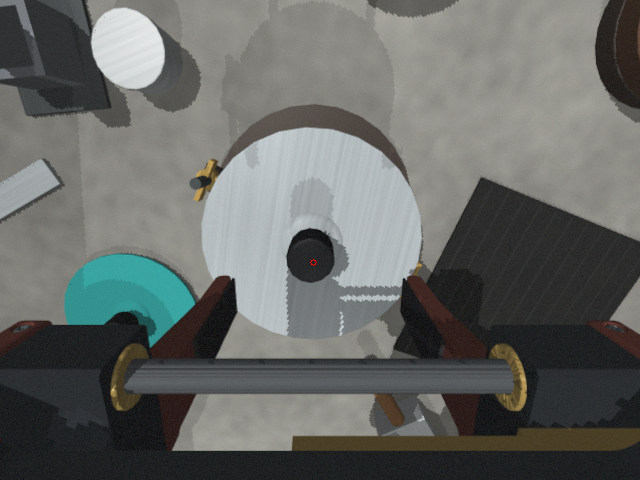

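The wrist view shows the knob top at about (312,258), with the projection at (313,262), so they agree to within 3 mm. The grey steel lid is right between the fingers. Descending.

Call:
move_arm --pt "0.3 -0.3 1 0 100" --pt "0.3 -0.2 1 0 100" --pt "0 0 1 0 100" --pt "0 0 1 0 100" --pt "0 0 1 0 100" --pt "0 0 1 0 100" --pt "0 0 0.7 0 100" --pt "0 0 0.4 0 100" --pt "0 0 0 0 100" --pt "0 0 0 0 100"

```text
t: 4.4
ee_pos: [546.7, -11.1, 152.0]
orientation: [3.061, 0.708, 0.001]
ft_force: [0.4, 0.5, 1.0]
width: 87.5
grasp_force: 0.0
```

Call:
move_arm --pt "0 0 0 0 0" --pt "0 0 0 0 0" --pt "0 0 0 0 0" --pt "0 0 0 0 0" --pt "0 0 0 0 0" --pt "0 0 0 0 0" --pt "0 0 0 0 0" --pt "0 0 0 0 0"

```text
t: 5.4
ee_pos: [546.4, -11.1, 151.7]
orientation: [-3.061, -0.708, 0.0]
ft_force: [0.2, 1.1, 0.8]
width: 30.9
grasp_force: 30.0
```

Call:
move_arm --pt "0 0 -0.3 0 0" --pt "0 0 -0.5 0 0" --pt "0 0 -0.8 0 0" --pt "0 0 -1 0 0" --pt "0 0 -1 0 0" --pt "0 0 -1 0 0" --pt "0 0 -1 0 0" --pt "0 0 -0.5 0 0" --pt "0 0 0 0 0"

```text
t: 6.52
ee_pos: [546.6, -11.1, 213.1]
orientation: [3.061, 0.708, 0.001]
ft_force: [-0.3, 0.0, -3.9]
width: 31.2
grasp_force: 30.0
```

Run:
```python
from h import *
o=get_obs();print(o["width"],o["grasp_force"],o["ft_force"],to([551,-298,0]))
w=optics.get_image("wrist");s=optics.get_image("side")
c=cal("side")
cv2.imwrite("pics/l1.png",np.hstack([cv2.resize(w,(400,300)),cv2.resize(s[150:330,220:460],(400,300))]))
m=[r for r in spotter.regions_of("wrist","mat")]
q=cv2.boxPoints(cv2.minAreaRect(np.argwhere(m[0]["region"])[:,::-1].astype(np.float32)));print(np.array([atz(cal("wrist"),p,4)[:2] for p in q]).round())
```

```text
31.15111914643344 29.99939113855362 [-0.29300385  0.04966005 -3.87518702] (array([-12.23,  25.96,  21.31]), np.float64(26.1), array([546.6, -11.1, 213.1]), array([-0.04,  0.32,  1.81,  0.  ,  1.01,  1.07]))
[[583. 347.]
 [596. 321.]
 [549. 311.]
 [535. 338.]]
```

View pics/l1.png

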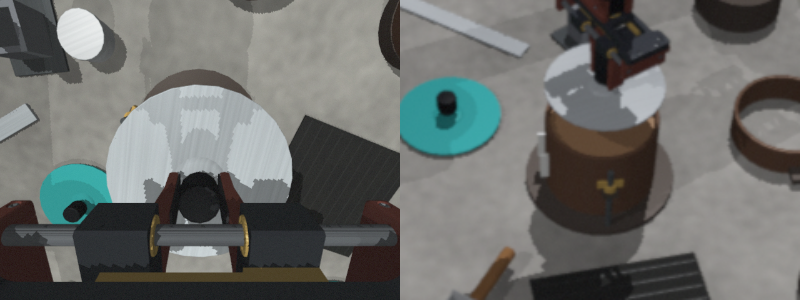

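The lid is held level above the mould. Carrying it to the mat.

Call:
move_arm --pt "-0.6 1.3 0 0 0" --pt "-1.2 2.6 0 0 0" --pt "-1.6 3.4 0 0 0" --pt "-1.8 3.8 0 0 0" --pt "-1.8 3.8 0 0 0" --pt "-1.7 3.6 0 0 0" --pt "-1.5 3.1 0 0 0" --pt "-1.0 2.2 0 0 0" --pt "-0.6 1.4 0 0 0" --pt "-0.4 0.8 0 0 0"

```text
t: 7.92
ee_pos: [551.0, -298.7, 212.5]
orientation: [-3.06, -0.708, 0.0]
ft_force: [-0.1, -0.3, -3.0]
width: 31.1
grasp_force: 30.0
```

Call:
move_arm --pt "0 0 1 0 0" --pt "0 0 2 0 0" --pt "0 0 2.5 0 0" --pt "0 0 2.5 0 0" --pt "0 0 2.5 0 0" --pt "0 0 1.5 0 0" --pt "0 0 1 0 0" --pt "0 0 0.5 0 0" --pt "0 0 0 0 0" --pt "0 0 0 0 0"

```text
t: 9.18
ee_pos: [551.5, -298.5, 78.4]
orientation: [3.06, 0.708, 0.002]
ft_force: [0.3, -1.2, -3.3]
width: 31.4
grasp_force: 30.0
```

Run:
```python
from h import *
o=get_obs();print(o["width"],o["grasp_force"],o["ft_force"],to([551,-298,0]))
t=optics.get_image("top");s=optics.get_image("side")
cv2.imwrite("pics/p1.png",np.hstack([cv2.resize(t[140:290,340:540],(400,300)),cv2.resize(s[270:450,240:480],(400,300))]))
```

```text
31.37870608153002 29.999476075172424 [ 0.28566053 -1.22109874 -3.33606124] (array([-0.03, -0.08,  7.84]), np.float64(26.1), array([ 551.5, -298.5,   78.4]), array([-0.52,  0.61,  1.71,  0.  ,  0.82,  0.6 ]))
```

View pics/p1.png

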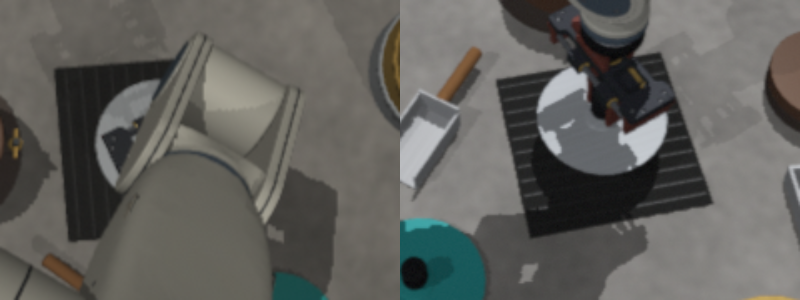

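The lid is held level over the mat's centre. Lowering 54 mm, the last part slowly.

Call:
move_arm --pt "0 0 0.8 0 0" --pt "0 0 1.2 0 0" --pt "0 0 1.2 0 0" --pt "0 0 0.8 0 0" --pt "0 0 0.5 0 0" --pt "0 0 0.3 0 0" --pt "0 0 0.2 0 0" --pt "0 0 0.2 0 0" --pt "0 0 0.1 0 0" --pt "0 0 0 0 0"

```text
t: 10.52
ee_pos: [551.1, -298.2, 24.7]
orientation: [3.061, 0.708, 0.0]
ft_force: [-0.1, -0.5, -3.0]
width: 31.5
grasp_force: 30.0
```

Call:
move_arm --pt "0 0 0.1 0 0" --pt "0 0 0.1 0 0" --pt "0 0 0 0 0" --pt "0 0 0 0 0"

```text
t: 11.02
ee_pos: [551.2, -298.3, 23.7]
orientation: [3.06, 0.708, 0.0]
ft_force: [-1.4, 1.0, 4.9]
width: 31.4
grasp_force: 30.0
```

Touching down (force +5 N). Releasing, going straight up, then over towards the thermometer.

Call:
move_arm --pt "0 0 0 0 100" --pt "0 0 0 0 100" --pt "0 0 0 0 100" --pt "0 0 0 0 100" --pt "0 0 0 0 100" --pt "0 0 0 0 100"

```text
t: 11.78
ee_pos: [551.0, -298.2, 22.6]
orientation: [-3.061, -0.708, 0.0]
ft_force: [0.3, 0.4, -0.4]
width: 86.8
grasp_force: 0.0
```

Call:
move_arm --pt "0 0 -1 0 100" --pt "0 0 -2 0 100" --pt "0 0 -4 0 100" --pt "0 0 -4 0 100" --pt "0 0 -4 0 100" --pt "0 0 -4 0 100" --pt "0 0 -4 0 100" --pt "0 0 -2 0 100" --pt "0 0 0 0 100"

```text
t: 12.9
ee_pos: [551.9, -298.7, 276.1]
orientation: [3.057, 0.708, 0.006]
ft_force: [0.3, -0.2, -0.5]
width: 87.6
grasp_force: 0.0
```

Run:
```python
from h import *
o=get_obs();print(o["width"],o["ft_force"],to([530,230,250]))
c=cal("wrist");w=optics.get_image("wrist"); 
for r in spotter.find_in("wrist","lid")[:3]: print(r,atz(c,r["point"],17).round())
# precise dark cap triangulation
it=optics.get_image("top");i2=optics.get_image("side")
def dark(im,u,v,s=9):
    g=im[v-s:v+s,u-s:u+s].max(2)<50; n,L,S,C=cv2.connectedComponentsWithStats(g.astype(np.uint8)); i=1+S[1:,4].argmax(); return C[i]+[u-s,v-s],S[i]
a=dark(it,182,195);b=dark(i2,336,127);print(a,b,tri([(cal("top"),a[0]),(cal("side"),b[0])]))
```

```text
87.55784258759707 [ 0.27937432 -0.20485688 -0.45286215] (array([ 21.25, -48.47,   2.46]), np.float64(26.1), array([ 551.9, -298.7,  276.1]), array([-0.52,  0.37,  1.58, -0.  ,  1.19,  0.6 ]))
{'point': [346.2, 410.9], 'conf': 0.86} [ 283. -479.   17.]
{'point': [5.5, 233.9], 'conf': 0.78} [341.  48.  17.]
{'point': [317.5, 205.0], 'conf': 0.63} [ 552. -298.   17.]Traceback (most recent call last):
  File "<stdin>", line 9, in <module>
  File "<stdin>", line 8, in dark
ValueError: attempt to get argmax of an empty sequence
```

The lid lies at (552,-298), as intended. Moving towards the thermometer, well above everything.

Call:
move_arm --pt "1.1 -2.5 0 0 100" --pt "2.2 -5 0 0 100" --pt "2.4 -5.5 0 0 100" --pt "2.4 -5.5 0 0 100" --pt "2.4 -5.5 0 0 100" --pt "2.4 -5.5 0 0 100" --pt "2.4 -5.5 0 0 100" --pt "2.4 -5.5 0 0 100" --pt "2.2 -5 0 0 100" --pt "1.3 -3 0 0 100"

```text
t: 14.35
ee_pos: [527.4, 232.9, 271.4]
orientation: [3.06, 0.711, -0.003]
ft_force: [-0.2, -0.6, 0.7]
width: 87.7
grasp_force: 0.0
```

Call:
move_arm --pt "0 0 0 -6 100" --pt "0 0 0 0 100" --pt "0 0 0 0 100"

```text
t: 14.72
ee_pos: [528.2, 230.2, 272.0]
orientation: [3.02, 0.864, -0.002]
ft_force: [-0.3, 0.3, -0.4]
width: 87.8
grasp_force: 0.0
```

Run:
```python
from h import *
c=cal("wrist");w=optics.get_image("wrist"); s=optics.get_image("side")
for l in("thermometer","holder"):
  r=spotter.regions_of("wrist",l)
  for x in r[:1]: print(l,x["point"],x["conf"],cv2.boundingRect(x["region"].astype(np.uint8)))
print(to([570,294,130]), proj(c,[570,294,167]),proj(c,[570,294,60]), cal("wrist")[1])
cv2.imwrite("pics/t1.png",w)
```

```text
thermometer [280.1, 149.5] 0.91 (258, 128, 43, 46)
holder [300.5, 139.0] 0.62 (252, 98, 76, 96)
(array([ 6.9 , -3.22, 14.26]), np.float64(32.0), array([528.5, 230.1, 272.6]), array([0.39, 0.3 , 1.69, 0.  , 1.15, 1.4 ])) [276.86062861 152.6875584 ] [288.6871655  148.81253256] [595.37725973 272.24950635 432.72903681]
```

View pics/t1.png

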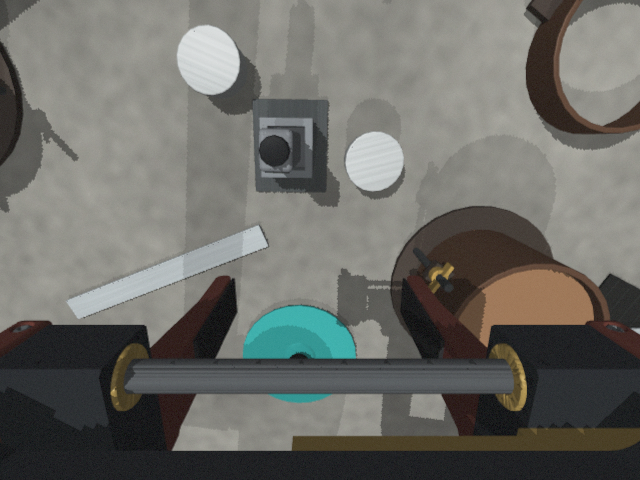

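The cap is at (274,151). The holder foot's corners are about (254,99), (328,101), (327,191) and (256,191), with edges aligned to the image, so the yaw fits. The tins are at (208,60) and (375,161).

Run:
```python
from h import *
c=cal("wrist"); P=atz(c,(274,151),167); print("cap",P.round(1),"foot",np.array([atz(c,p,5)[:2] for p in((254,99),(328,101),(327,191),(256,191))]).round(1).tolist(),np.mean([atz(c,p,5)[:2] for p in((254,99),(328,101),(327,191),(256,191))],0))
print(to([P[0],P[1],230]), to([P[0],P[1],96]))
```

```text
cap [570.2 296.6 167. ] foot [[594.1, 361.1], [638.6, 285.6], [547.8, 229.4], [499.8, 306.4]] [570.08779832 295.65518969]
(array([ 7.06, -3.43,  4.26]), np.float64(32.0), array([528.5, 230.1, 272.6]), array([0.39, 0.3 , 1.69, 0.  , 1.15, 1.4 ])) (array([ 7.06, -3.43, 17.66]), np.float64(32.0), array([528.5, 230.1, 272.6]), array([0.39, 0.3 , 1.69, 0.  , 1.15, 1.4 ]))
```

Call:
move_arm --pt "1.5 -0.7 0 0 100" --pt "2 -1 0 0 100" --pt "2 -1 0 0 100" --pt "1.05 -0.45 0 0 100" --pt "0.5 -0.2 0 0 100" --pt "0 0 2 0 100" --pt "0 0 2 0 100" --pt "0 0 2 0 100" --pt "0 0 0 0 100" --pt "0 0 0 0 100"

```text
t: 16.18
ee_pos: [570.8, 296.5, 213.2]
orientation: [-3.019, -0.867, -0.001]
ft_force: [0.5, 0.8, 0.5]
width: 87.7
grasp_force: 0.0
```

Run:
```python
from h import *
c=cal("wrist");w=optics.get_image("wrist"); print(to([570.2,295.5,101]),proj(c,[570.1,295.5,167]))
cv2.imwrite("pics/t2.png",w)
```

```text
(array([-0.14,  0.05, 11.26]), np.float64(32.1), array([571. , 296.6, 213.6]), array([0.46, 0.46, 1.6 , 0.  , 1.09, 1.47])) [319.56968193 266.46734549]
```

View pics/t2.png

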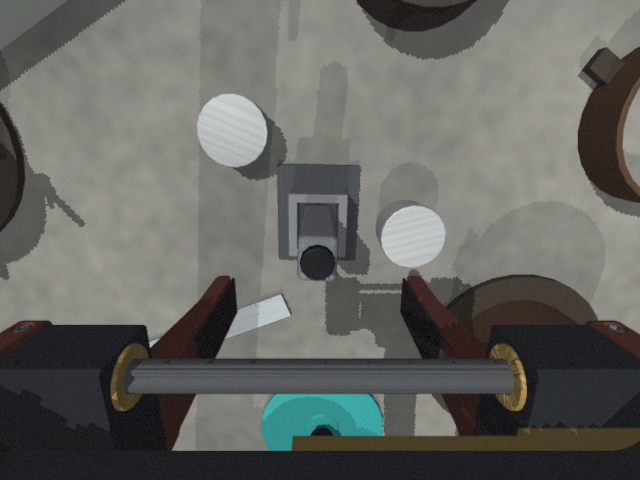

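The cap is at (317,263), midway between the fingers and within 3 mm of the estimate. Descending and gripping.

Call:
move_arm --pt "0 0 1 0 100" --pt "0 0 1.5 0 100" --pt "0 0 1.8 0 100" --pt "0 0 1.8 0 100" --pt "0 0 1.8 0 100" --pt "0 0 1.6 0 100" --pt "0 0 1.2 0 100" --pt "0 0 0.5 0 100" --pt "0 0 0 0 100" --pt "0 0 0 0 100"

```text
t: 17.48
ee_pos: [570.8, 296.6, 101.3]
orientation: [-3.019, -0.867, -0.002]
ft_force: [-0.4, -0.6, -0.2]
width: 87.5
grasp_force: 0.0
```

Call:
move_arm --pt "0 0 0 0 0" --pt "0 0 0 0 0" --pt "0 0 0 0 0" --pt "0 0 0 0 0" --pt "0 0 0 0 0" --pt "0 0 0 0 0" --pt "0 0 0 0 0" --pt "0 0 0 0 0"

```text
t: 18.48
ee_pos: [570.4, 296.4, 100.7]
orientation: [-3.019, -0.868, -0.0]
ft_force: [-0.3, 1.2, 1.0]
width: 27.8
grasp_force: 29.9
```

Call:
move_arm --pt "0 0 -0.4 0 0" --pt "0 0 -1 0 0" --pt "0 0 -2 0 0" --pt "0 0 -3 0 0" --pt "0 0 -3.5 0 0" --pt "0 0 -3.5 0 0" --pt "0 0 -3 0 0" --pt "0 0 -2 0 0" --pt "0 0 -1.2 0 0" --pt "0 0 -0.4 0 0"

```text
t: 19.73
ee_pos: [570.6, 296.5, 301.9]
orientation: [-3.019, -0.867, -0.002]
ft_force: [-0.4, -0.6, -2.5]
width: 27.8
grasp_force: 29.9
```

Run:
```python
from h import *
o=get_obs();print(o["width"],o["grasp_force"],o["ft_force"],to([546,-12.5,297]))
w=optics.get_image("wrist");s=optics.get_image("side")
# specimen check: mould opening region
c=cal("side")
for r in spotter.find_in("side","specimen_top")[:2]: print(r,atz(c,r["point"],124))
t=optics.get_image("top")
for r in spotter.find_in("top","specimen_top")[:2]: print(r,atz(cal("top"),r["point"],124))
cv2.imwrite("pics/r1.png",np.hstack([cv2.resize(w,(400,300)),cv2.resize(s[60:270,240:520],(400,300))]))
```

```text
27.835215587468134 29.921827018260956 [-0.36165993 -0.62726355 -2.49698554] (array([-18.48,  24.88,   0.47]), np.float64(32.1), array([570.6, 296.5, 301.9]), array([0.46, 0.37, 1.51, 0.  , 1.25, 1.47]))
{'point': [341.0, 247.1], 'conf': 0.61} [532.46872929 -87.39402963 124.        ]
{'point': [333.6, 170.6], 'conf': 0.4} [547.93523905 169.61867866 124.        ]
{'point': [309.9, 214.8], 'conf': 0.8} [530.79119171 -15.35591524 124.        ]
```

View pics/r1.png

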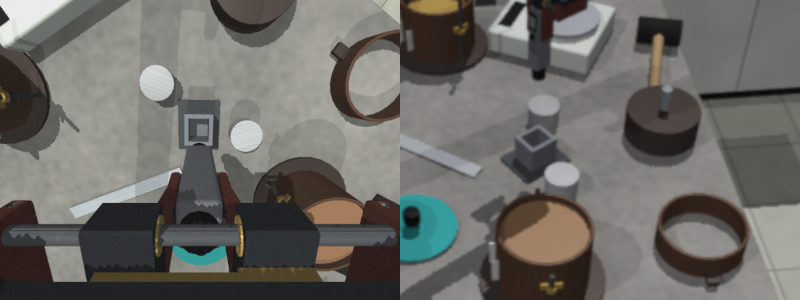

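The thermometer is held upright, clear of the holder, and the mould is open at about (341,222) in the side picture. Carrying it over the specimen.

Call:
move_arm --pt "-0.9 1.2 0 0 0" --pt "-1.7 2.3 0 0 0" --pt "-2.2 3 0 0 0" --pt "-2.4 3.2 0 0 0" --pt "-2.4 3.2 0 0 0" --pt "-2.4 3.2 0 0 0" --pt "-2.2 3 0 0 0" --pt "-1.9 2.6 0 0 0" --pt "-1.5 2 0 0 0" --pt "-0.9 1.2 0 0 0"

```text
t: 21.22
ee_pos: [545.1, -14.5, 300.4]
orientation: [-3.02, -0.865, 0.001]
ft_force: [-0.3, 0.5, -1.3]
width: 28.2
grasp_force: 29.9
```

Call:
move_arm --pt "0 0 0.3 0 0" --pt "0 0 0.2 0 0" --pt "0 0 0 0 0" --pt "0 0 0 0 0"

```text
t: 21.72
ee_pos: [545.9, -12.2, 295.6]
orientation: [-3.019, -0.869, 0.0]
ft_force: [0.3, -0.1, -1.3]
width: 27.7
grasp_force: 29.9
```

Run:
```python
from h import *
o=get_obs();print(o["width"],to([546,-12.5,297]))
s=optics.get_image("side");t=optics.get_image("top");c=cal("side"); 
# orange-brown specimen/mould
f=s[190:270,290:390]; p=proj(c,[546,-12.5,124])-[290,190]; l=proj(c,[546,-12.5,204])-[290,190]
f=cv2.resize(f,None,fx=5,fy=5)
for q,k in((p,(0,255,0)),(l,(0,0,255))): cv2.circle(f,tuple(int(v*5) for v in q),5,k,2)
th=np.linspace(0,2*np.pi,60); e=np.array([(proj(c,[546+76*np.cos(a),-12.5+76*np.sin(a),137])-[290,190])*5 for a in th]).astype(int)
cv2.polylines(f,[e],True,(255,0,0),1); cv2.imwrite("pics/r2.png",f)
```

```text
27.687451255665554 (array([-0.  ,  0.03, -0.14]), np.float64(32.1), array([545.9, -12.2, 295.6]), array([-0.04,  0.23,  1.73,  0.  ,  1.18,  0.97]))
```

View pics/r2.png

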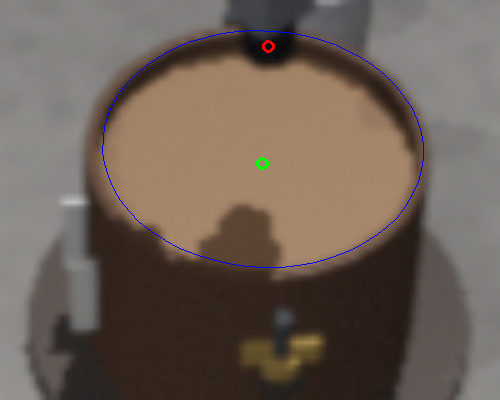

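The projected lens (268,46) and specimen centre (262,163) match the picture to a few mm, and the lens is about 80 mm above the specimen. Holding for 2.5 s, then going back.

Call:
move_arm --pt "0 0 0 0 0" --pt "0 0 0 0 0" --pt "0 0 0 0 0" --pt "0 0 0 0 0" --pt "0 0 0 0 0" --pt "0 0 0 0 0" --pt "0 0 0 0 0" --pt "0 0 0 0 0" --pt "0 0 0 0 0" --pt "0 0 0 0 0"

```text
t: 23.08
ee_pos: [545.8, -12.8, 295.7]
orientation: [3.019, 0.867, -0.0]
ft_force: [-0.7, 0.5, -2.1]
width: 28.3
grasp_force: 29.9
```

Call:
move_arm --pt "0 0 0 0 0" --pt "0 0 0 0 0" --pt "0 0 0 0 0" --pt "0 0 0 0 0" --pt "0 0 0 0 0" --pt "0 0 0 0 0" --pt "0 0 0 0 0" --pt "0 0 0 0 0" --pt "0 0 0 0 0" --pt "0 0 0 0 0"

```text
t: 24.32
ee_pos: [545.8, -12.8, 295.7]
orientation: [-3.019, -0.867, 0.0]
ft_force: [0.6, -0.9, -2.3]
width: 27.6
grasp_force: 29.9
```

Call:
move_arm --pt "0.9 -1.2 -0.5 0 0" --pt "1.7 -2.3 0 0 0" --pt "2.2 -3 0 0 0" --pt "2.4 -3.2 0 0 0" --pt "2.4 -3.2 0 0 0" --pt "2.4 -3.2 0 0 0" --pt "2.2 -3 0 0 0" --pt "1.9 -2.6 0 0 0" --pt "1.5 -2 0 0 0" --pt "0.9 -1.2 0 0 0"

```text
t: 25.58
ee_pos: [570.3, 298.0, 300.7]
orientation: [-3.019, -0.869, -0.0]
ft_force: [0.6, -0.3, -2.3]
width: 27.8
grasp_force: 29.9
```

Call:
move_arm --pt "0 0 0 0 0" --pt "0 0 0 0 0" --pt "0 0 0 0 0" --pt "0 0 0 0 0"

```text
t: 26.08
ee_pos: [570.6, 295.7, 300.8]
orientation: [3.02, 0.866, 0.0]
ft_force: [0.6, -0.0, -2.1]
width: 27.7
grasp_force: 29.9
```

Run:
```python
from h import *
print(get_obs()["t"],to([570.4,296.4,101.0]))
```

```text
26.075 (array([ 0.02, -0.07, 19.98]), np.float64(32.0), array([570.6, 295.7, 300.8]), array([ 0.46,  0.38,  1.51, -0.  ,  1.25,  1.47]))
```

Within 1 mm of the spot it was taken from. Lowering 19.8 cm, slowly into the socket.

Call:
move_arm --pt "0 0 0.8 0 0" --pt "0 0 2 0 0" --pt "0 0 3 0 0" --pt "0 0 3 0 0" --pt "0 0 2.2 0 0" --pt "0 0 1.4 0 0" --pt "0 0 1 0 0" --pt "0 0 1 0 0" --pt "0 0 1 0 0" --pt "0 0 0.6 0 0"

```text
t: 27.32
ee_pos: [570.4, 296.4, 140.2]
orientation: [3.019, 0.868, -0.0]
ft_force: [-0.4, -0.8, -3.0]
width: 28.3
grasp_force: 29.9
```

Call:
move_arm --pt "0 0 0.8 0 0" --pt "0 0 0.8 0 0" --pt "0 0 0.8 0 0" --pt "0 0 0.6 0 0" --pt "0 0 0.4 0 0" --pt "0 0 0.2 0 0" --pt "0 0 0.2 0 0" --pt "0 0 0 0 0" --pt "0 0 0 0 0"

```text
t: 28.45
ee_pos: [570.5, 296.5, 102.9]
orientation: [-3.019, -0.867, -0.001]
ft_force: [-0.5, 0.1, -1.8]
width: 28.1
grasp_force: 29.9
```

Call:
move_arm --pt "0 0 0.1 0 0" --pt "0 0 0.1 0 0" --pt "0 0 0 0 0" --pt "0 0 0 0 0"

```text
t: 28.95
ee_pos: [570.5, 296.4, 100.7]
orientation: [-3.019, -0.867, -0.0]
ft_force: [0.3, -0.2, -2.7]
width: 27.9
grasp_force: 29.9
```

Call:
move_arm --pt "0 0 0 0 100" --pt "0 0 0 0 100" --pt "0 0 0 0 100" --pt "0 0 0 0 100" --pt "0 0 0 0 100" --pt "0 0 0 0 100"

```text
t: 29.7
ee_pos: [570.4, 296.4, 100.7]
orientation: [3.019, 0.867, -0.0]
ft_force: [-0.0, -0.3, -0.5]
width: 84.2
grasp_force: 0.0
```

Call:
move_arm --pt "0 0 -1 0 100" --pt "0 0 -2 0 100" --pt "0 0 -3 0 100" --pt "0 0 -3 0 100" --pt "0 0 -3 0 100" --pt "0 0 -3 0 100" --pt "0 0 -2 0 100" --pt "-2 0 0 0 100" --pt "-3 0 0 0 100" --pt "0 0 0 0 100"

```text
t: 30.95
ee_pos: [527.1, 269.3, 272.4]
orientation: [-3.019, -0.867, -0.002]
ft_force: [0.7, -0.7, -0.7]
width: 88.0
grasp_force: 0.0
```

Run:
```python
from h import *
w=optics.get_image("wrist");s=optics.get_image("side")
cv2.imwrite("pics/e1.png",np.hstack([cv2.resize(w,(400,300)),cv2.resize(s[110:410,200:600],(400,300))])); print(get_obs()["t"])
```

```text
31.05
```

View pics/e1.png

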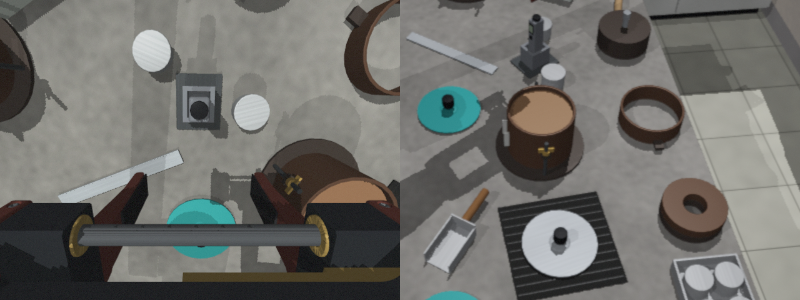

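The thermometer stands upright in its holder at (198,110). The lid lies flat on the mat's centre at (560,240), and the bystanders are in place.

```bash
python3 -c "
from workcell import close_job
print(close_job())"
```

```text
the job is handed in; nothing more can be done
None
```

The job is handed in, with no verdict returned: the lid lies knob up at the mat's centre, the thermometer was held about 8 cm above the specimen for 2.5 s and is back in its holder, and the last pictures show nothing else moved.

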